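# Let the spindle trolley down the sloping rail

### The job

Press down the latch pedal so that the trolley rolls off down its sloping rail, catch it smoothly on the way with the closed fingers in front of its bumper board, and bring it to a standstill for two seconds before the bumper passes the line near the lower end. Then ease it down gently until it rests against the end stop and take the hand away. The turned spindle standing loose on the trolley must stay upright and must not be touched, and the other things on the bench stay where they are.

Things in the scene. Friction and masses are not known exactly. Their poses are not given: they have to be found in the camera images.
- rail: Sloping twin aluminium rail on a plywood base (150 x 760 mm). Origin: bench level, on the centre line. x points across the rail away from the robot, y along it UPHILL (to the robot's left), z up. Slope 3.0 degrees; rail top 60 mm above the bench at y = 0, 1 mm higher per 19 mm of y. The bench between robot and rail is free.
- trolley (a joint): Travel of the captive trolley down the rail in m: 0 latched, its middle at y = 0.190 m of the rail frame; 0.460 against the end stop. Total mass 1.3 kg (1.05 to 1.7), drag 3.2 N per m/s plus 0.1 N dry friction: it starts off at 0.44 m/s2, settles at about 0.18 m/s (0.13 to 0.25; time constant 0.4 s) and reaches the stop in some 3 s. Over 0.12 m/s it hits the stop too hard.
- trolley_bumper (a point): Centre of the downhill face of the trolley's upright bumper board (80 mm wide, 12 mm thick, top 45 mm above the deck). 20 mm above the deck, 60 mm downhill of the trolley's middle. Stop the trolley here: closed fingers in front of the board, tips just above deck level.
- trolley_deck (a point): Where the spindle stands on the trolley's level deck (plywood, 120 mm along the rail x 90 mm; top 45 mm above the rail top under its middle). The point is 10 mm uphill of the trolley's middle and 70 mm behind the bumper's face.
- spindle: Turned wooden finial standing loose on the deck: 150 mm tall, foot 20 mm across, bulb 44 mm across at 118 mm height, 0.15 kg. Origin: centre of its foot; z along its axis. Top-heavy: it topples when the trolley is braked harder than about 1 m/s2 or meets the fingers at more than about 0.08 m/s of relative speed.
- latch (a joint): Angle of the rocker latch in rad: 0 hooked on the trolley's tail pin; pressing its pedal down raises the hook, which lets go at about 0.3; stop at 0.42. It stays where it is left; about 2 N on the pedal moves it.
- latch_pad (a point): Top centre of the latch pedal, a rubber-faced plate 46 mm across x 40 mm along the rail, at the upper end on the robot's side of the rail, 100 mm from its centre line and 42 mm uphill of the rocker's pivot shaft; it goes down about 17 mm at full press. Nothing stands between the pedal and the robot's side of the trolley's path.
- rail_line (a point): Middle of the dark line across the base, with a small dark pointer at either side of the rail, at rail top height; the bumper passes it at trolley travel 0.400 m, 60 mm before the stop. The steel end stop with rubber pad is only 20 mm higher than the rail, lower than the deck: fingers in front of the bumper pass above it.
- tape: Tape measure, 62 x 35 x 60 mm, standing on the bench beyond the rail; leave alone. Origin: centre of its underside.
- offcut: Wooden offcut, 70 x 160 x 32 mm, lying on the bench beyond the rail; leave alone. Origin: centre of its underside.
- glue: Glue bottle, 52 mm across, 120 mm tall, on the bench beyond the rail; leave alone. Origin: centre of its underside.
Things that resemble listed ones, but are neither listed nor needed, are in the scene too. What is shaped like the spindle but orange is not meant.

How it is judged:
On the way, in this order (a step that is already met when the one before it is completed fails the run):
1. the latch is pressed open and the trolley has rolled off (value of joint latch above 0.2 rad and value of joint trolley above 0.03 m), for 0.1 s.
2. the trolley stands still before the line, held there by the hand (value of joint trolley between 0.05 and 0.405 m and velocity of joint trolley between -0.03 and 0.03 m/s), for 1.5 s.
At the end, for the whole second after the job is handed in: The trolley rests against the end stop (within 10 mm, travel over 0.450 m, under 0.02 m/s), the spindle stands upright (within 0.1 rad) within 25 mm of its place on the deck, and tape, offcut and glue are within 20 mm of where they were (value of joint trolley above 0.45 m and velocity of joint trolley between -0.02 and 0.02 m/s and angle between spindle's own z axis and vertical below 0.1 rad and distance between spindle and trolley_deck below 0.025 m and distance of each of tape, offcut, glue from where it was at the start of the episode below 0.02 m); the robot touches nothing.
It fails at once if the spindle topples (leans over 0.3 rad) (angle between spindle's own z axis and vertical above 0.3 rad).
It fails at once if the trolley runs into the end stop: faster than 0.12 m/s in the last 20 mm (value of joint trolley above 0.44 m and velocity of joint trolley above 0.12 m/s).
It fails at once if the robot touches the spindle (contact force between any of the fingers, the arm and spindle above 0.5 N).
It fails at once if a bystander is pushed over 30 mm (distance of any of tape, offcut, glue from where it was at the start of the episode above 0.03 m).
It also fails if it takes over 48 s, if anything falls off the work surface, if the arm or the gripper's body presses on something with over 40 N, if the wrist force passes 120 N, or if a joint passes its speed limit or range.

### The arm

A 7-joint arm with a two-finger parallel gripper is mounted at the origin on the work surface. World frame = base frame: x ahead of the robot, y to its left, z up, the work surface at z = 0. Lengths are in m, angles in rad, forces in N, time in s.
With the tool pointing down it reaches from about 0.4 to 0.85 m from the base axis. Payload 4.5 kg.
Tool frame: the origin (TCP) lies midway between the tips of the shut fingers; the grasp point (between the pads) lies 19 mm behind it; z points along the fingers, y is the direction in which the jaws open and shut (so a half turn about z gives the same grasp; the last joint's range is limited). The gripper opens to 88 mm and grips with 3 to 60 N. Pads are 18 mm wide; open, the fingers measure 123 mm over their backs; the gripper's body (75 mm by 187 mm) begins 45 mm behind the grasp point.
Start: joints at [1.232, 0.689, -0.195, 1.565, 0.157, 0.902, -0.215], TCP at [0.228, -0.582, 0.239] pointing down, gripper open.
Joint ranges: [-3.01, 3.01], [-0.46, 2.08], [-1.47, 1.51], [0.13, 2.56], [-1, 4.14], [0.04, 2.09], [-2.66, 2.66]. Speed limits (rad/s): [2.57, 2.57, 3.14, 3.14, 3.14, 3.14, 3.14].

### API

Orientations are given as a unit quaternion [x, y, z, w].
In Python, from plant import r, viewer gives the robot as it stands.
- The arm moves only by the tool play_rows, never from a script. Its argument "commands" is a list of rows, each an object with "delta_rot": the turn, a rotation vector about the tool's x, y, z normalised to -1 to 1, where 1 is pi rad, a list of three; "travel": the shift along the tool's x, y, z normalised to -1 to 1, where 1 is 15 cm, a list of three; "gripper": the opening, from -1 (shut) to 1 (fully open). In form: [{"delta_rot": [wx, wy, wz], "travel": [x, y, z], "gripper": gripper}, ...]. A call has 1 to 12 rows; each row is the pose to reach, as a shift and turn from the pose commanded when the call began, along the tool's axes at that moment, turning the shorter way round; what a row does not reach only later rows make up. A row lasts 1/8 s, in which the tool goes at most 62.5 mm and 10.7 degrees, less where a joint would pass 70% of its speed; a pose out of reach is approached as far as the arm can. A call with a number of a shift or a turn outside -1 to 1 is refused whole. A call with a gripper value outside its range is refused whole. The fingers move at their own pace and stop on an object; "force" is the grip in N (left out, the last holds). Time passes only in rows, so rows that repeat a pose let the fingers close. It gives the time, the measured TCP pose, the force and the opening at its end, in the units of the state.
- r.get_state(): the state, without advancing time (a new reading comes with each control period).
- viewer.snapshot(name): name is "scene" or "top" or "wrist"; returns a dict with "color" (400x640x3 uint8, red, green, blue), "z_map" (400x640 float32, m along the optical axis (not along the pixel's ray), 0 where there is no reading), "fx", "fy", "cx", "cy" (pixels), "origin" and "attitude" of the camera in the world. Camera axes: x right, y up, looking along -z (the intrinsics and any distortion apply to the point x, -y, -z); pixel columns grow to the right and rows downward; lengths in m; the calibration is good to about 2 mm. The wrist camera is an equidistant fisheye: a pixel r from the principal point sees the ray r / f radians off the axis. A picture is of the moment at which its call begins.
- r.finish_job(): hands the job in, once; it reports no verdict.
Trained networks look in the newest picture that a camera, given by its name, has taken for a name from the list of things; names that differ only in an ending like _2 or _b are one class to them, and where a whole thing is asked for, a point or a joint stands for the part that bears it (a point fixed in the world has none). Each returns a list of dicts, best first, with "conf" (0 to 1); they miss things now and then, are a little off and sometimes report something else, mostly with a low value. They report only what shows in the picture. A call takes as long as a camera call. They do not tell look-alikes from the thing itself.
- viewer.outline_of(camera, label): "pixels" (400x640 bool, what is visible of it) and "at" ([column, row] in pixels, amid what is visible of it).
- viewer.pinpoint(camera, label): "at" ([column, row] in pixels: a listed point, or the origin of a listed thing).
The state is a dict: "clock": time; "q": joint angles; "qd": joint speeds; "joint_torque": joint torques, N m; "tool_pos": TCP position; "eef_rot": TCP orientation; "contact_force": force on the tool from outside, world axes, zero at the start; "moment": the same for the moment, N m; "opening": opening from 0.0 (shut) to 1.0 (fully open).
Only numpy, scipy, OpenCV 4.12 (cv2) and the standard library are available. Lean on these libraries where they do the work, as an engineer would, in place of code of your own. Each camera call takes 0.05 s, during which the arm holds its last target. There are 200 camera calls.

## Working session

There is one attempt and no reset: what is moved stays moved. The work goes in short steps, Python scripts to look and compute and a tool call to move; the robot and the scene stay as the last step left them, time stands still between calls to the robot, and variables do not carry over. Pictures are saved under pics/ and viewed, about 8 in all and at most 12, crops included, and the job is handed in when it is done.

Besides the shell and the picture viewer there is one more tool, called after "Request:" by a JSON object that holds its "api" and its "payload", one argument or row to a line. play_rows: Moves the arm, as the interface text tells. Its arguments: {"type":"object","properties":{"commands":{"type":"array","items":{"type":"object","properties":{"delta_rot":{"type":"array","items":{"type":"number","minimum":-1,"maximum":1}},"travel":{"type":"array","items":{"type":"number","minimum":-1,"maximum":1}},"gripper":{"type":"number"}}}},"force":{"type":"number"}},"required":["commands"]}

```bash
mkdir -p pics
cat > h.py <<'E'
import numpy as np, cv2
from scipy.spatial.transform import Rotation as R
from plant import r, viewer
def att(s):
    a=np.array(s["attitude"]); return a if a.shape==(3,3) else R.from_quat(a).as_matrix()
def world(s,u,v,z=None,plane=None):
    """pixel -> world by depth, or on the plane z=plane (pinhole)"""
    d=np.array([(u-s["cx"])/s["fx"],-(v-s["cy"])/s["fy"],-1.0]); o=np.array(s["origin"]); D=att(s)@d
    if plane is not None: return o+D*(plane-o[2])/D[2]
    if z is None:
        w=s["z_map"][int(v)-1:int(v)+2,int(u)-1:int(u)+2]; z=np.median(w[w>0]) if (w>0).any() else np.nan
    return o+D*z
E
python3 - <<'E'
from h import *
st=r.get_state(); print({k:np.round(v,3) for k,v in st.items()})
for c in ("scene","top"):
    s=viewer.snapshot(c); print(c,s["fx"],s["cx"],s["cy"],s["origin"],np.round(s["attitude"],3))
    cv2.imwrite(f"pics/{c}0.png",s["color"][:,:,::-1])
    for n in ("rail","trolley_bumper","trolley_deck","spindle","latch_pad","rail_line","tape","offcut","glue"):
        for p in viewer.pinpoint(c,n)[:3]:
            print(n,round(p["conf"],2),np.round(p["at"]),np.round(world(s,*p["at"]),3))
print(r.get_state()["clock"])
E
```

```text
{'clock': np.float64(0.0), 'q': array([ 1.232,  0.69 , -0.195,  1.566,  0.157,  0.902, -0.215]), 'qd': array([-0.   ,  0.   , -0.   , -0.001,  0.001,  0.   , -0.001]), 'joint_torque': array([-0.0000e+00, -5.2756e+01, -1.2670e+00, -1.5342e+01, -5.3000e-02,
        7.0000e-03,  0.0000e+00]), 'tool_pos': array([ 0.227, -0.581,  0.238]), 'eef_rot': array([ 0.983,  0.185, -0.   , -0.001]), 'contact_force': array([-1.025,  0.556, -0.456]), 'moment': array([-0.015,  0.02 , -0.009]), 'opening': np.float64(1.001)}
scene 373.257748517537 322.58924009895605 197.36178588648104 [1.23213788 0.55236191 0.77373548] [0.182 0.39  0.816 0.385]
rail 0.89 [335. 214.] [0.545 0.032 0.011]
rail 0.72 [391. 212.] [0.543 0.215 0.118]
trolley_bumper 0.79 [370. 191.] [0.549 0.149 0.159]
trolley_deck 0.62 [391. 213.] [0.543 0.216 0.117]
spindle 0.85 [353. 263.] [0.676 0.193 0.018]
spindle 0.66 [388. 209.] [0.545 0.207 0.126]
latch_pad 0.61 [459. 210.] [0.438 0.355 0.134]
rail_line 0.78 [274. 166.] [ 0.5   -0.279  0.029]
rail_line 0.22 [459. 210.] [0.437 0.356 0.134]
tape 0.58 [339. 299.] [0.798 0.241 0.032]
tape 0.35 [370. 195.] [0.545 0.15  0.145]
offcut 0.88 [225. 220.] [ 0.79  -0.189  0.031]
glue 0.87 [282. 263.] [0.804 0.059 0.032]
top 376.7651858628759 317.4726765943858 201.26951319993753 [0.41025913 0.05485803 1.01430669] [ 0.08  -0.077 -0.7    0.705]
trolley_deck 0.69 [255. 232.] [0.521 0.189 0.237]
spindle 0.81 [271. 192.] [0.659 0.188 0.027]
spindle 0.78 [255. 233.] [0.526 0.197 0.187]
spindle 0.5 [256. 233.] [0.525 0.196 0.18 ]
latch_pad 0.92 [186. 270.] [0.447 0.361 0.133]
rail_line 0.63 [444. 243.] [ 0.525 -0.276  0.013]
tape 0.82 [260. 150.] [0.769 0.216 0.052]
offcut 0.56 [422. 158.] [ 0.758 -0.224  0.031]
glue 0.63 [325. 153.] [0.76  0.041 0.062]
1.0
```

View pics/scene0.png

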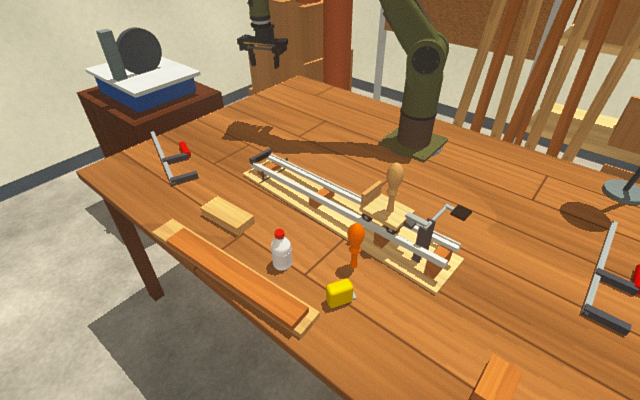

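View pics/top0.png

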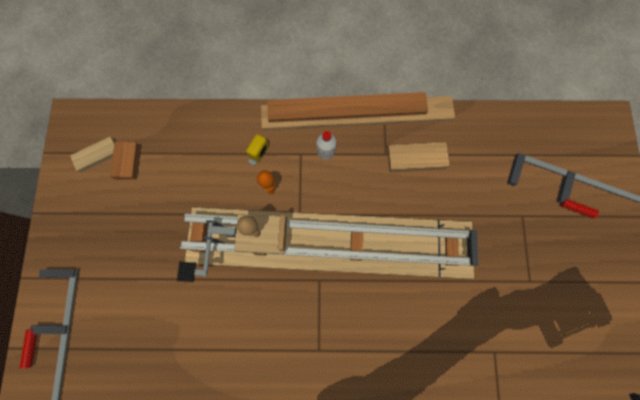

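```bash
cat > m.py <<'E'
from h import *
s=viewer.snapshot("top"); np.savez("top.npz",**{k:np.array(v) for k,v in s.items()})
v,u=np.mgrid[0:400,0:640]; Z=s["z_map"]
d=np.stack([(u-s["cx"])/s["fx"],-(v-s["cy"])/s["fy"],-np.ones_like(Z)],-1)*Z[...,None]
P=d@att(s).T+np.array(s["origin"]); P[Z==0]=np.nan
def fmt(a): return np.round(a,3).tolist()
print("bench",np.nanmedian(P[300:350,250:330,2]))
# rails: pixels per image row band in columns 295..435
for c in range(295,470,20):
    col=P[205:280,c]; k=col[:,2]>0.036; print(c,fmt(col[k][:, [0,1,2]][::1]))
print("deck")
for c in range(236,292,6): print(c,[fmt(P[r_,c]) for r_ in (215,222,240,247)])
print("pad"); 
for q in [(186,272),(180,272),(192,272),(186,266),(186,277)]: print(q,fmt(P[q[1],q[0]]))
E
python3 m.py
```

```text
bench -0.0005012882432443577
295 [[0.573, 0.117, 0.069], [0.57, 0.117, 0.072], [0.568, 0.117, 0.068], [0.566, 0.117, 0.065], [0.563, 0.117, 0.068], [0.56, 0.117, 0.069], [0.558, 0.117, 0.066], [0.557, 0.118, 0.055], [0.505, 0.116, 0.065], [0.502, 0.116, 0.066], [0.5, 0.116, 0.067], [0.497, 0.116, 0.066], [0.495, 0.116, 0.064], [0.492, 0.116, 0.069], [0.49, 0.115, 0.068], [0.488, 0.116, 0.056]]
315 [[0.571, 0.066, 0.07], [0.568, 0.066, 0.071], [0.567, 0.066, 0.062], [0.564, 0.066, 0.062], [0.561, 0.066, 0.063], [0.559, 0.066, 0.063], [0.557, 0.066, 0.059], [0.555, 0.066, 0.057], [0.5, 0.066, 0.062], [0.498, 0.066, 0.065], [0.496, 0.066, 0.06], [0.493, 0.066, 0.065], [0.491, 0.066, 0.06], [0.487, 0.066, 0.069], [0.486, 0.066, 0.059]]
335 [[0.569, 0.015, 0.064], [0.566, 0.015, 0.066], [0.565, 0.015, 0.055], [0.562, 0.015, 0.06], [0.56, 0.015, 0.06], [0.557, 0.015, 0.062], [0.555, 0.015, 0.057], [0.553, 0.015, 0.055], [0.499, 0.015, 0.058], [0.496, 0.015, 0.063], [0.494, 0.015, 0.058], [0.491, 0.015, 0.062], [0.488, 0.015, 0.062], [0.485, 0.016, 0.067], [0.483, 0.016, 0.065]]
355 [[0.565
[... 3023 characters left out ...]
.113], [0.518, 0.197, 0.114], [0.502, 0.197, 0.113]]
266 [[0.599, 0.2, 0.01], [0.562, 0.184, 0.115], [0.518, 0.183, 0.115], [0.502, 0.182, 0.116]]
272 [[0.599, 0.184, 0.011], [0.562, 0.17, 0.114], [0.518, 0.168, 0.116], [0.502, 0.168, 0.113]]
278 [[0.599, 0.167, 0.013], [0.563, 0.155, 0.113], [0.514, 0.149, 0.158], [0.497, 0.149, 0.159]]
284 [[0.571, 0.137, 0.159], [0.555, 0.136, 0.161], [0.516, 0.137, 0.137], [0.501, 0.138, 0.125]]
290 [[0.599, 0.135, 0.012], [0.571, 0.13, 0.066], [0.531, 0.133, 0.012], [0.513, 0.133, 0.009]]
pad
(186, 272) [0.441, 0.361, 0.136]
(180, 272) [0.441, 0.375, 0.134]
(192, 272) [0.441, 0.348, 0.131]
(186, 266) [0.455, 0.363, 0.133]
(186, 277) [0.43, 0.361, 0.131]
```

```bash
cat >> h.py <<'E'
YAW=-0.0485
def cloud(s):
    v,u=np.mgrid[0:400,0:640]; Z=s["z_map"]
    d=np.stack([(u-s["cx"])/s["fx"],-(v-s["cy"])/s["fy"],-np.ones(Z.shape)],-1)*Z[...,None]
    P=d@att(s).T+np.array(s["origin"]); P[Z==0]=np.nan; return P
def go(target_xyz,st=None):
    "travel, delta_rot (normalised) to the world target with the tool axes along the rail"
    st=st or r.get_state(); A=R.from_quat(st["eef_rot"]); c,s=np.cos(YAW),np.sin(YAW)
    T=R.from_matrix(np.array([[-s,c,0],[c,s,0],[0,0,-1.]]).T)
    return np.round(A.inv().apply(np.array(target_xyz)-st["tool_pos"])/.15,3),np.round((A.inv()*T).as_rotvec()/np.pi,4)
E
python3 - <<'E'
from h import *
s=dict(np.load("top.npz")); P=cloud(s)
c,sn=np.cos(YAW),np.sin(YAW)
def rf(p,o): q=np.asarray(p)-np.append(o,0); return np.stack([c*q[...,0]+sn*q[...,1],-sn*q[...,0]+c*q[...,1],q[...,2]],-1)
# rails fit -> centre line
Q=rf(P,[0.525,0.0]); h=Q[...,2]-.060-Q[...,1]/19
m=(np.abs(h)<.006)&(np.abs(Q[...,0])<.06)&(Q[...,1]<.10)&(Q[...,1]>-.3)
for a in np.arange(-.3,.1,.08):
    k=m&(Q[...,1]>a)&(Q[...,1]<a+.08); x=Q[...,0][k]; print(round(a,2),np.percentile(x,[2,98]).round(4), np.percentile(x,[2,98]).mean().round(4),np.median(h[k]).round(4))
m=(np.abs(Q[...,2]-.16)<.006)&(np.abs(Q[...,0])<.045)&(np.abs(Q[...,1]-.14)<.04)
print("bumper top",m.sum(),np.percentile(Q[m],[3,50,97],axis=0).round(4))
m=(np.abs(Q[...,2]-.115)<.005)&(np.abs(Q[...,0])<.06)&(np.abs(Q[...,1]-.2)<.1)
print("deck",m.sum(),np.percentile(Q[m],[2,50,98],axis=0).round(4))
m=(Q[...,2]>.2)&(np.abs(Q[...,0])<.06)&(np.abs(Q[...,1]-.2)<.1)
print("spindle",np.percentile(Q[m],[2,50,98],axis=0).round(4))
m=(np.abs(Q[...,2]-.133)<.008)&(np.abs(Q[...,0]+.1)<.04)&(np.abs(Q[...,1]-.36)<.06)
print("pad",np.percentile(Q[m],[2,50,98],axis=0).round(4))
m=(Q[...,2]>.10)&(Q[...,1]>.27)&(Q[...,1]<.45)&(np.abs(Q[...,0])<.15); print("latch",np.percentile(Q[m],[0,50,100],axis=0).round(3))
k=r.get_state(); print(go([.40,-.2,.30],k)); print(k["clock"])
E
```

```text
-0.3 [-0.0417  0.0442] 0.0013 0.0001
-0.22 [-0.0418  0.0436] 0.0009 0.0001
-0.14 [-0.0419  0.043 ] 0.0005 -0.0001
-0.06 [-0.0422  0.0432] 0.0005 -0.0004
0.02 [-0.0423  0.0427] 0.0002 -0.0002
bumper top 186 [[-0.037   0.137   0.1563]
 [ 0.0009  0.1426  0.1592]
 [ 0.0378  0.1484  0.1622]]
deck 1233 [[-0.044   0.1488  0.1113]
 [-0.0119  0.1919  0.1146]
 [ 0.0434  0.2556  0.1179]]
spindle [[-0.0197  0.1865  0.2324]
 [-0.0039  0.2017  0.2536]
 [ 0.0161  0.2218  0.265 ]]
pad [[-0.1217  0.3117  0.1269]
 [-0.0977  0.3486  0.1328]
 [-0.0666  0.3763  0.1361]]
latch [[-0.123  0.271  0.1  ]
 [-0.081  0.32   0.132]
 [ 0.023  0.378  0.137]]
(array([ 1.998, -1.954, -0.408]), array([ 0.    ,  0.    , -0.3659]))
1.05
```

Request:
{"api": "play_rows", "payload": {
  "commands": [
    {"delta_rot": [0, 0, -0.366], "travel": [0.98, -0.8, 0], "gripper": -1},
    {"delta_rot": [0, 0, -0.366], "travel": [0.98, -0.8, 0], "gripper": -1},
    {"delta_rot": [0, 0, -0.366], "travel": [0.98, -0.8, 0], "gripper": -1},
    {"delta_rot": [0, 0, -0.366], "travel": [0.98, -0.8, 0], "gripper": -1},
    {"delta_rot": [0, 0, -0.366], "travel": [0.98, -0.8, 0], "gripper": -1},
    {"delta_rot": [0, 0, -0.366], "travel": [0.98, -0.8, 0], "gripper": -1},
    {"delta_rot": [0, 0, -0.366], "travel": [0.98, -0.8, 0], "gripper": -1},
    {"delta_rot": [0, 0, -0.366], "travel": [0.98, -0.8, 0], "gripper": -1}
  ]
}}

```text
clock: 2.05
tool_pos: [0.3208, -0.4169, 0.2387]
eef_rot: [0.725, 0.689, 0.0, 0.0]
contact_force: [0.6, 0.5, 0.3]
opening: 0.116
```

```bash
cat >> h.py <<'E'
O=np.array([.5255,.006])
def rf(p):
    c,s=np.cos(YAW),np.sin(YAW); q=np.asarray(p,float)-np.append(O,0)
    return np.stack([-s*q[...,0]+c*q[...,1],c*q[...,0]+s*q[...,1],q[...,2]],-1)   # u uphill, w across, z
def tell():
    st=r.get_state(); T=R.from_quat(st["eef_rot"]); 
    print("t",round(float(st["clock"]),3),"uwz mm",(rf(st["tool_pos"])*1e3).round(1),"rot to go",go(st["tool_pos"],st)[1],"F",np.round(st["contact_force"],1),"q",np.round(st["q"],2))
    return st
E
python3 -c "
from h import *
tell()"
```

```text
t 2.05 uwz mm [-432.3 -184.   238.7] rot to go [ 0.      0.     -0.0009] F [0.6 0.5 0.3] q [ 1.15  0.6  -0.52  1.85  0.4   0.8   0.37]
```

Request:
{"api": "play_rows", "payload": {
  "commands": [
    {"delta_rot": [0, 0, 0], "travel": [0.4, 0.15, 0.2], "gripper": -1},
    {"delta_rot": [0, 0, 0], "travel": [0.8, 0.3, 0.4], "gripper": -1},
    {"delta_rot": [0, 0, 0], "travel": [1, 0.33, 0.53], "gripper": -1}
  ]
}}

```text
clock: 2.42
tool_pos: [0.3791, -0.2676, 0.1588]
eef_rot: [0.725, 0.689, 0.001, 0.001]
contact_force: [0.7, -0.6, -0.9]
opening: 0.005
```

Request:
{"api": "play_rows", "payload": {
  "commands": [
    {"delta_rot": [0, 0, 0], "travel": [0.4, 0, 0], "gripper": -1},
    {"delta_rot": [0, 0, 0], "travel": [0.8, 0, 0], "gripper": -1}
  ]
}}

```text
clock: 2.68
tool_pos: [0.3838, -0.1478, 0.159]
eef_rot: [0.725, 0.689, 0.0, 0.0]
contact_force: [0.4, -0.2, -0.7]
opening: 0.003
```

Request:
{"api": "play_rows", "payload": {
  "commands": [
    {"delta_rot": [0, 0, 0], "travel": [0.4, 0, 0], "gripper": -1},
    {"delta_rot": [0, 0, 0], "travel": [0.8, 0, 0], "gripper": -1}
  ]
}}

```text
clock: 2.92
tool_pos: [0.3897, -0.0277, 0.1594]
eef_rot: [0.725, 0.689, 0.0, 0.001]
contact_force: [1.3, -0.3, -0.9]
opening: 0.005
```

Request:
{"api": "play_rows", "payload": {
  "commands": [
    {"delta_rot": [0, 0, 0], "travel": [0.4, 0, 0], "gripper": -1},
    {"delta_rot": [0, 0, 0], "travel": [0.8, 0, 0], "gripper": -1}
  ]
}}

```text
clock: 3.18
tool_pos: [0.3953, 0.0924, 0.1594]
eef_rot: [0.725, 0.689, 0.0, 0.001]
contact_force: [0.3, -1.4, -0.4]
opening: 0.005
```

```bash
python3 -c "
from h import *
st=tell();print(st['qd'].round(2))"
```

```text
t 3.175 uwz mm [  80.  -134.2  159.4] rot to go [ 0.0004  0.     -0.0007] F [ 0.3 -1.4 -0.4] q [-0.21  0.58 -0.21  2.28  0.39  0.31 -0.81]
[-1.19  0.06  0.07 -0.29 -0.34  0.17 -0.77]
```

Request:
{"api": "play_rows", "payload": {
  "commands": [
    {"delta_rot": [0, 0, 0], "travel": [0.4, 0, 0], "gripper": -1},
    {"delta_rot": [0, 0, 0], "travel": [0.8, 0, 0], "gripper": -1}
  ]
}}

```text
clock: 3.42
tool_pos: [0.4009, 0.2124, 0.1594]
eef_rot: [0.725, 0.689, 0.0, 0.0]
contact_force: [1.2, -0.3, -0.9]
opening: 0.005
```

Request:
{"api": "play_rows", "payload": {
  "commands": [
    {"delta_rot": [0, 0, 0], "travel": [0.4, 0.05, 0], "gripper": -1},
    {"delta_rot": [0, 0, 0], "travel": [0.8, 0.12, 0], "gripper": -1},
    {"delta_rot": [0, 0, 0], "travel": [1, 0.16, 0], "gripper": -1},
    {"delta_rot": [0, 0, 0], "travel": [1, 0.16, 0], "gripper": -1}
  ]
}}

```text
clock: 3.92
tool_pos: [0.4317, 0.362, 0.1592]
eef_rot: [0.723, 0.69, 0.001, -0.001]
contact_force: [-0.7, -0.9, 0.2]
opening: 0.005
```

```bash
cat >> h.py <<'E'
def track(cam="scene"):
    "trolley travel from the spindle's bulb (150-tall axis) and the bumper top; rail frame"
    s=viewer.snapshot(cam); Q=rf(cloud(s)); u,w,z=Q[...,0],Q[...,1],Q[...,2]
    return s,Q
E
python3 - <<'E'
from h import *
st=tell()
s,Q=track(); u,w,z=Q[...,0],Q[...,1],Q[...,2]
m=(z>.15-(.13-u)/19)&(z<.27)&(abs(w)<.045)&(u<.28)
d=z-(.115-(.19-u)/19*0)
for zz in (.155,.18,.2,.22,.24,.26):
    k=m&(abs(z-zz)<.006); print(zz,k.sum(),np.nanpercentile(u[k],[2,50,98]).round(3) if k.sum() else '')
cv2.imwrite("pics/s1.png",cv2.resize(s["color"][130:330,250:550,::-1],(750,500)))
E
```

```text
t 3.925 uwz mm [ 351.  -111.   159.2] rot to go [ 0.0003 -0.0009  0.0006] F [-0.7 -0.9  0.2] q [-0.65  0.72 -0.22  1.83  0.25  0.61 -1.06]
0.155 196 [-2.253  0.134  0.208]
0.18 129 [-2.251 -1.353  0.215]
0.2 125 [-2.254 -1.358  0.213]
0.22 140 [-2.252 -1.354  0.22 ]
0.24 177 [-2.255 -1.351  0.222]
0.26 163 [-2.251  0.19   0.215]
```

View pics/s1.png

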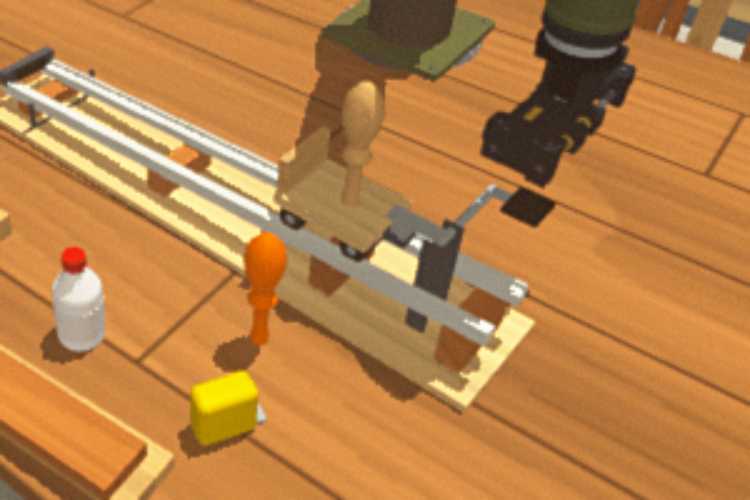

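Run:
```python
from h import *
st=r.get_state(); s=viewer.snapshot("scene"); im=s["color"][:,:,::-1].copy()
big=cv2.resize(im[140:240,400:530],None,fx=6,fy=6)
def pr(p):
    d=att(s).T@(np.array(p)-np.array(s["origin"])); return s["cx"]+s["fx"]*d[0]/-d[2], s["cy"]-s["fy"]*d[1]/-d[2]
A=R.from_quat(st["eef_rot"])
for p,c in [(st["tool_pos"],(0,0,255)),(st["tool_pos"]-A.apply([0,0,.064]),(0,255,0)),(st["tool_pos"]+A.apply([0,.09,-.064]),(255,255,0)),(st["tool_pos"]+A.apply([0,-.09,-.064]),(255,255,0)),([.4317,.362,.134],(255,0,255))]:
    u,v=pr(p); print(round(u,1),round(v,1)); cv2.circle(big,(int((u-400)*6+3),int((v-140)*6+3)),5,c,-1)
cv2.imwrite("pics/s2.png",big)
```

```text
463.5 201.6
469.5 181.7
452.2 198.8
485.0 166.4
462.3 209.5
```

View pics/s2.png

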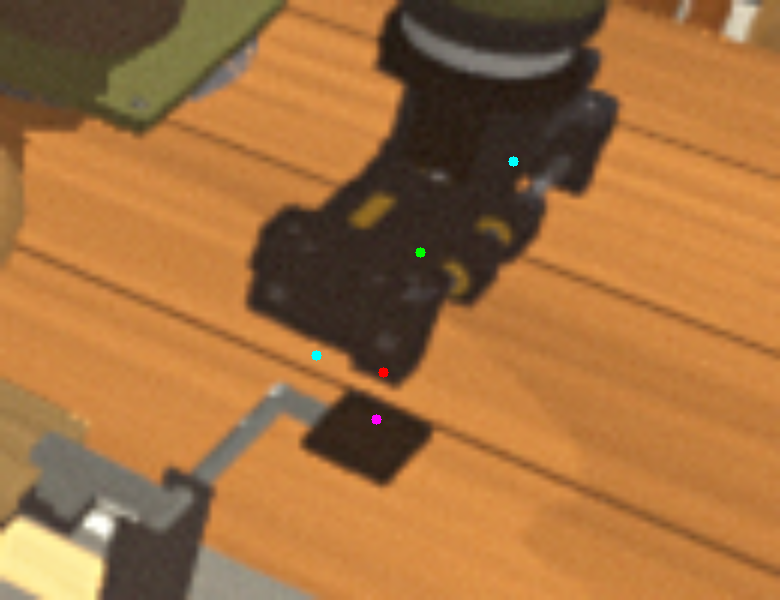

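```bash
cat > tr.py <<'E'
from h import *
t=float(r.get_state()["clock"]); s,Q=track(); u,w,z=Q[...,0],Q[...,1],Q[...,2]
col=s["color"].astype(int); wood=(col[...,0]>col[...,2]+35)
def run(m): return np.median(u[m]).round(4) if m.sum()>8 else None
b=wood&(abs(w)<.035)&(u>-.36)&(u<.26)
h=z-(.115-(.2-u)/19)   # height over deck (spindle is 10 mm uphill of the middle)
k=b&(h>.10)&(h<.155); f=b&(h<.13)&(h>.105); lo=b&(h<.06)&(h>.048)
v,c=np.nonzero(k)
print("t",round(t,3),"bulb u",run(k),"n",k.sum(),"travel",None if run(k) is None else (U0-run(k)).round(4) if (U0:=.1939) else 0, "top w",np.median(w[b&(h>.14)&(h<.155)]).round(4) if (b&(h>.14)&(h<.155)).any() else None)
tell()
E
python3 tr.py
```

```text
t 4.025 bulb u 0.2085 n 308 travel -0.0146 top w 0.006
t 4.075 uwz mm [ 345.8 -110.7  159. ] rot to go [-0.0001  0.0008 -0.0006] F [-0.4 -0.9  0.1] q [-0.65  0.72 -0.21  1.84  0.25  0.61 -1.06]
```

```bash
sed -i 's/:=.1939/:=.2085/' tr.py
```

Request:
{"api": "play_rows", "payload": {
  "commands": [
    {"delta_rot": [0, 0, 0], "travel": [0.04, 0, 0.14], "gripper": -1},
    {"delta_rot": [0, 0, 0], "travel": [0.04, 0, 0.28], "gripper": -1},
    {"delta_rot": [0, 0, 0], "travel": [-0.01, -0.16, 0.0], "gripper": -1},
    {"delta_rot": [0, 0, 0], "travel": [-0.4, -0.16, 0], "gripper": -1},
    {"delta_rot": [0, 0, 0], "travel": [-0.8, -0.16, 0], "gripper": -1}
  ]
}}

```text
clock: 4.7
tool_pos: [0.4017, 0.2374, 0.1598]
eef_rot: [0.724, 0.689, 0.0, 0.001]
contact_force: [0.4, -0.0, -0.7]
opening: 0.002
```

```bash
python3 tr.py
```

```text
t 4.7 bulb u 0.1764 n 293 travel 0.0321 top w 0.0058
t 4.75 uwz mm [ 213.  -136.2  159.1] rot to go [-0.0013  0.0043 -0.0035] F [-2.2 -8.2  0.5] q [-0.49  0.63 -0.2   2.12  0.3   0.43 -0.99]
```

Request:
{"api": "play_rows", "payload": {
  "commands": [
    {"delta_rot": [0, 0, 0], "travel": [-0.4, 0, 0], "gripper": -1},
    {"delta_rot": [0, 0, 0], "travel": [-0.8, 0, 0], "gripper": -1}
  ]
}}

```text
clock: 5.0
tool_pos: [0.3957, 0.1174, 0.1595]
eef_rot: [0.725, 0.689, -0.0, 0.0]
contact_force: [1.2, -1.7, -0.0]
opening: 0.005
```

Request:
{"api": "play_rows", "payload": {
  "commands": [
    {"delta_rot": [0, 0, 0], "travel": [-0.4, 0, 0], "gripper": -1},
    {"delta_rot": [0, 0, 0], "travel": [-0.8, 0.06, 0.05], "gripper": -1}
  ]
}}

```text
clock: 5.25
tool_pos: [0.3982, -0.0029, 0.1522]
eef_rot: [0.725, 0.689, -0.0, 0.0]
contact_force: [0.6, -0.7, -0.3]
opening: 0.003
```

```bash
python3 tr.py
```

```text
t 5.25 bulb u 0.1024 n 282 travel 0.1061 top w 0.004
t 5.3 uwz mm [ -25.6 -127.4  151.2] rot to go [-0.0012  0.0027 -0.0056] F [-0.4 -5.3 -0.6] q [ 0.04  0.6  -0.21  2.31  0.46  0.28 -0.64]
```

Request:
{"api": "play_rows", "payload": {
  "commands": [
    {"delta_rot": [0, 0, 0], "travel": [-0.36, 0.15, 0.1], "gripper": -1},
    {"delta_rot": [0, 0, 0], "travel": [-0.63, 0.44, 0.2], "gripper": -1},
    {"delta_rot": [0, 0, 0], "travel": [-0.85, 0.76, 0.3], "gripper": -1}
  ]
}}

```text
clock: 5.68
tool_pos: [0.5065, -0.1361, 0.1065]
eef_rot: [0.725, 0.688, -0.001, -0.0]
contact_force: [1.1, 1.3, 0.1]
opening: 0.003
```

```bash
python3 tr.py
```

```text
t 5.675 bulb u 0.0351 n 335 travel 0.1734 top w 0.0045
t 5.725 uwz mm [-148.5   -4.6  105.2] rot to go [ 0.0022  0.0013 -0.0035] F [ 7.  -3.9  0. ] q [ 0.37  0.79 -0.31  1.96  0.5   0.46 -0.37]
```

Request:
{"api": "play_rows", "payload": {
  "commands": [
    {"delta_rot": [0, 0, 0], "travel": [0, 0, 0], "gripper": -1},
    {"delta_rot": [0, 0, 0], "travel": [-0.007, 0, 0], "gripper": -1}
  ]
}}

```text
clock: 5.98
tool_pos: [0.5054, -0.1333, 0.1069]
eef_rot: [0.724, 0.69, -0.001, -0.001]
contact_force: [-0.6, -0.0, -0.6]
opening: 0.0
```

```bash
python3 tr.py
```

```text
t 5.975 bulb u -0.0098 n 294 travel 0.2183 top w 0.0066
t 6.025 uwz mm [-140.   -13.2  107. ] rot to go [-0.0006  0.      0.0004] F [ 0.4 -0.7  0.1] q [ 0.36  0.78 -0.31  1.98  0.5   0.46 -0.37]
```

Request:
{"api": "play_rows", "payload": {
  "commands": [
    {"delta_rot": [0, 0, 0], "travel": [-0.04, 0, 0], "gripper": -1},
    {"delta_rot": [0, 0, 0], "travel": [-0.107, 0.02, 0.005], "gripper": -1},
    {"delta_rot": [0, 0, 0], "travel": [-0.2, 0.04, 0.01], "gripper": -1},
    {"delta_rot": [0, 0, 0], "travel": [-0.3, 0.05, 0.02], "gripper": -1},
    {"delta_rot": [0, 0, 0], "travel": [-0.4, 0.05, 0.025], "gripper": -1},
    {"delta_rot": [0, 0, 0], "travel": [-0.5, 0.05, 0.03], "gripper": -1},
    {"delta_rot": [0, 0, 0], "travel": [-0.58, 0.05, 0.03], "gripper": -1},
    {"delta_rot": [0, 0, 0], "travel": [-0.64, 0.05, 0.03], "gripper": -1},
    {"delta_rot": [0, 0, 0], "travel": [-0.687, 0.05, 0.03], "gripper": -1},
    {"delta_rot": [0, 0, 0], "travel": [-0.713, 0.05, 0.03], "gripper": -1},
    {"delta_rot": [0, 0, 0], "travel": [-0.727, 0.05, 0.03], "gripper": -1},
    {"delta_rot": [0, 0, 0], "travel": [-0.733, 0.05, 0.03], "gripper": -1}
  ]
}}

```text
clock: 7.52
tool_pos: [0.5094, -0.2439, 0.1022]
eef_rot: [0.724, 0.69, 0.0, -0.0]
contact_force: [-0.0, -0.4, 0.1]
opening: 0.004
```

```bash
python3 tr.py
```

```text
t 7.525 bulb u -0.1637 n 267 travel 0.3722 top w 0.0051
t 7.575 uwz mm [-250.5   -3.9  102.3] rot to go [ 0.     -0.      0.0002] F [ 0.3 -0.5  0.1] q [ 0.58  0.83 -0.36  1.85  0.52  0.55 -0.17]
```

Caught and upright at travel ≈ 0.372. Hold for over 2 s.

Request:
{"api": "play_rows", "payload": {
  "commands": [
    {"travel": [0, 0, 0], "delta_rot": [0, 0, 0], "gripper": -1},
    {"travel": [0, 0, 0], "delta_rot": [0, 0, 0], "gripper": -1},
    {"travel": [0, 0, 0], "delta_rot": [0, 0, 0], "gripper": -1},
    {"travel": [0, 0, 0], "delta_rot": [0, 0, 0], "gripper": -1},
    {"travel": [0, 0, 0], "delta_rot": [0, 0, 0], "gripper": -1},
    {"travel": [0, 0, 0], "delta_rot": [0, 0, 0], "gripper": -1},
    {"travel": [0, 0, 0], "delta_rot": [0, 0, 0], "gripper": -1},
    {"travel": [0, 0, 0], "delta_rot": [0, 0, 0], "gripper": -1},
    {"travel": [0, 0, 0], "delta_rot": [0, 0, 0], "gripper": -1},
    {"travel": [0, 0, 0], "delta_rot": [0, 0, 0], "gripper": -1},
    {"travel": [0, 0, 0], "delta_rot": [0, 0, 0], "gripper": -1},
    {"travel": [0, 0, 0], "delta_rot": [0, 0, 0], "gripper": -1}
  ]
}}

```text
clock: 9.07
tool_pos: [0.5094, -0.2442, 0.1022]
eef_rot: [0.724, 0.69, 0.0, 0.0]
contact_force: [-0.8, -0.9, 0.2]
opening: 0.006
```

Request:
{"api": "play_rows", "payload": {
  "commands": [
    {"travel": [0, 0, 0], "delta_rot": [0, 0, 0], "gripper": -1},
    {"travel": [0, 0, 0], "delta_rot": [0, 0, 0], "gripper": -1},
    {"travel": [0, 0, 0], "delta_rot": [0, 0, 0], "gripper": -1},
    {"travel": [0, 0, 0], "delta_rot": [0, 0, 0], "gripper": -1},
    {"travel": [0, 0, 0], "delta_rot": [0, 0, 0], "gripper": -1},
    {"travel": [0, 0, 0], "delta_rot": [0, 0, 0], "gripper": -1},
    {"travel": [0, 0, 0], "delta_rot": [0, 0, 0], "gripper": -1},
    {"travel": [0, 0, 0], "delta_rot": [0, 0, 0], "gripper": -1}
  ]
}}

```text
clock: 10.07
tool_pos: [0.5094, -0.2442, 0.1022]
eef_rot: [0.724, 0.69, 0.0, 0.0]
contact_force: [-0.1, -0.3, -0.8]
opening: 0.005
```

```bash
python3 tr.py
python3 - <<'E'
from h import *
s=viewer.snapshot("scene"); cv2.imwrite("pics/s3.png",cv2.resize(s["color"][100:300,220:480,::-1],(780,600)))
E
```

```text
t 10.075 bulb u -0.1637 n 271 travel 0.3722 top w 0.0066
t 10.125 uwz mm [-250.7   -3.9  102.2] rot to go [0.     0.     0.0001] F [ 0.3 -1.2  0.2] q [ 0.58  0.83 -0.36  1.85  0.52  0.55 -0.17]
```

View pics/s3.png

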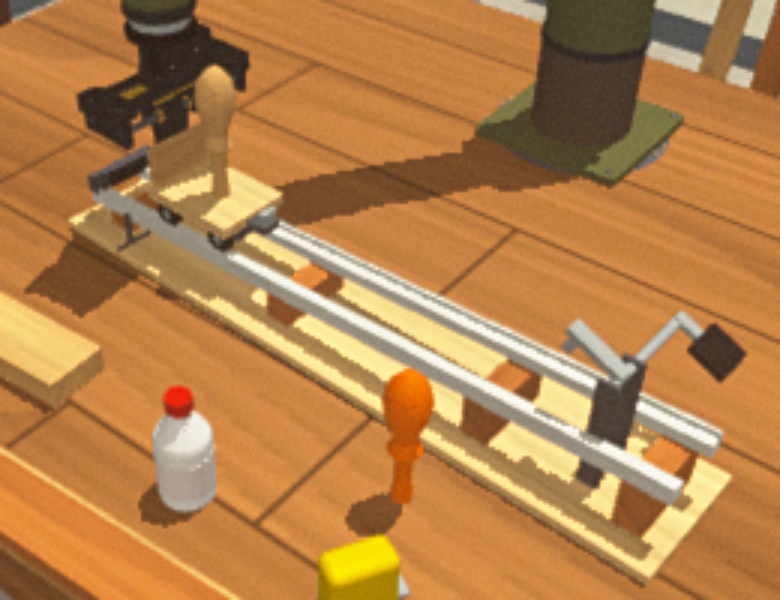

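Request:
{"api": "play_rows", "payload": {
  "commands": [
    {"travel": [-0.007, 0, 0], "delta_rot": [0, 0, 0], "gripper": -1},
    {"travel": [-0.02, 0, 0.002], "delta_rot": [0, 0, 0], "gripper": -1},
    {"travel": [-0.04, 0, 0.004], "delta_rot": [0, 0, 0], "gripper": -1},
    {"travel": [-0.067, 0, 0.006], "delta_rot": [0, 0, 0], "gripper": -1},
    {"travel": [-0.1, 0, 0.008], "delta_rot": [0, 0, 0], "gripper": -1},
    {"travel": [-0.133, 0, 0.01], "delta_rot": [0, 0, 0], "gripper": -1},
    {"travel": [-0.167, 0, 0.012], "delta_rot": [0, 0, 0], "gripper": -1},
    {"travel": [-0.2, 0, 0.014], "delta_rot": [0, 0, 0], "gripper": -1},
    {"travel": [-0.233, 0, 0.016], "delta_rot": [0, 0, 0], "gripper": -1},
    {"travel": [-0.267, 0, 0.018], "delta_rot": [0, 0, 0], "gripper": -1},
    {"travel": [-0.3, 0, 0.02], "delta_rot": [0, 0, 0], "gripper": -1},
    {"travel": [-0.333, 0, 0.02], "delta_rot": [0, 0, 0], "gripper": -1}
  ]
}}

```text
clock: 11.68
tool_pos: [0.5069, -0.2944, 0.0992]
eef_rot: [0.724, 0.69, -0.0, -0.0]
contact_force: [0.1, -0.1, -0.5]
opening: 0.005
```

Request:
{"api": "play_rows", "payload": {
  "commands": [
    {"travel": [-0.033, 0, 0], "delta_rot": [0, 0, 0], "gripper": -1},
    {"travel": [-0.067, 0, 0], "delta_rot": [0, 0, 0], "gripper": -1},
    {"travel": [-0.1, 0, 0], "delta_rot": [0, 0, 0], "gripper": -1},
    {"travel": [-0.133, 0, 0], "delta_rot": [0, 0, 0], "gripper": -1},
    {"travel": [-0.16, 0, 0], "delta_rot": [0, 0, 0], "gripper": -1},
    {"travel": [-0.18, 0, 0], "delta_rot": [0, 0, 0], "gripper": -1},
    {"travel": [-0.2, 0, 0], "delta_rot": [0, 0, 0], "gripper": -1},
    {"travel": [-0.22, 0, 0], "delta_rot": [0, 0, 0], "gripper": -1},
    {"travel": [-0.24, 0, 0], "delta_rot": [0, 0, 0], "gripper": -1},
    {"travel": [-0.26, 0, 0], "delta_rot": [0, 0, 0], "gripper": -1},
    {"travel": [-0.28, 0, 0], "delta_rot": [0, 0, 0], "gripper": -1},
    {"travel": [-0.31, 0, 0], "delta_rot": [0, 0, 0], "gripper": -1}
  ]
}}

```text
clock: 13.18
tool_pos: [0.5048, -0.3405, 0.0993]
eef_rot: [0.724, 0.69, 0.0, 0.0]
contact_force: [0.3, 0.8, -0.3]
opening: 0.006
```

```bash
python3 tr.py
```

```text
t 13.175 bulb u -0.2475 n 234 travel 0.456 top w 0.0057
t 13.225 uwz mm [-348.2   -4.    99.2] rot to go [ 0.      0.0002 -0.0001] F [-0.  -0.4 -0.3] q [ 0.74  0.88 -0.4   1.72  0.52  0.65  0.  ]
```

Request:
{"api": "play_rows", "payload": {
  "commands": [
    {"travel": [-0.03, 0, 0], "delta_rot": [0, 0, 0], "gripper": -1},
    {"travel": [-0.06, 0, 0], "delta_rot": [0, 0, 0], "gripper": -1},
    {"travel": [-0.12, 0, 0], "delta_rot": [0, 0, 0], "gripper": -1},
    {"travel": [-0.25, 0, 0], "delta_rot": [0, 0, 0], "gripper": -1},
    {"travel": [-0.45, 0, 0], "delta_rot": [0, 0, 0], "gripper": -1},
    {"travel": [-0.7, 0, -0.1], "delta_rot": [0, 0, 0], "gripper": -1},
    {"travel": [-1, 0, -0.3], "delta_rot": [0, 0, 0], "gripper": -1},
    {"travel": [-1, 0, -0.6], "delta_rot": [0, 0, 0], "gripper": -1},
    {"travel": [-1, 0, -0.6], "delta_rot": [0, 0, 0], "gripper": -1},
    {"travel": [-1, 0, -0.6], "delta_rot": [0, 0, 0], "gripper": -1}
  ]
}}

```text
clock: 14.48
tool_pos: [0.4966, -0.4908, 0.1887]
eef_rot: [0.724, 0.69, -0.0, -0.0]
contact_force: [-0.5, -1.2, -0.1]
opening: 0.003
```

```bash
python3 tr.py
python3 - <<'E'
from h import *
s=viewer.snapshot("scene"); cv2.imwrite("pics/s4.png",cv2.resize(s["color"][100:300,180:440,::-1],(780,600)))
s=viewer.snapshot("top"); Q=rf(cloud(s)); u,w,z=Q[...,0],Q[...,1],Q[...,2]
m=(abs(z-.135)<.007)&(abs(w)<.04)&(u<-.28)&(u>-.36); print("bumper top u",np.percentile(u[m],[3,50,97]).round(4))
m=(z>.19)&(abs(w)<.04)&(u<-.2)&(u>-.34); print("spindle",np.percentile(u[m],[3,50,97]).round(4),np.percentile(w[m],[3,50,97]).round(4))
E
```

```text
t 14.475 bulb u -0.2448 n 198 travel 0.4533 top w 0.0051
t 14.525 uwz mm [-497.1   -4.9  188. ] rot to go [-0.0007 -0.0003  0.0001] F [ 0.3  0.3 -0.8] q [ 0.95  0.88 -0.49  1.35  0.44  1.02  0.32]
bumper top u [-0.3262 -0.3194 -0.3142]
spindle [-0.2696 -0.2491 -0.2367] [-0.0186 -0.0023  0.0169]
```

View pics/s4.png

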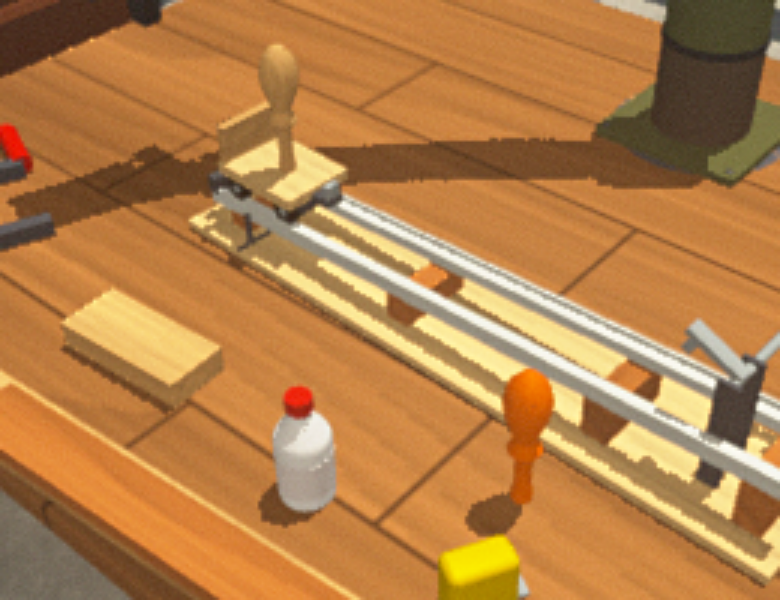

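Request:
{"api": "play_rows", "payload": {
  "commands": [
    {"travel": [0, 0, 0], "delta_rot": [0, 0, 0], "gripper": -1},
    {"travel": [0, 0, 0], "delta_rot": [0, 0, 0], "gripper": -1},
    {"travel": [0, 0, 0], "delta_rot": [0, 0, 0], "gripper": -1},
    {"travel": [0, 0, 0], "delta_rot": [0, 0, 0], "gripper": -1}
  ]
}}

```text
clock: 15.12
tool_pos: [0.4975, -0.4903, 0.1892]
eef_rot: [0.724, 0.69, -0.0, -0.0]
contact_force: [0.4, 0.2, -0.1]
opening: 0.007
```

```bash
python3 tr.py
python3 - <<'E'
from h import *
s=viewer.snapshot("top"); Q=rf(cloud(s)); u,w,z=Q[...,0],Q[...,1],Q[...,2]
m=(abs(z-.135)<.007)&(abs(w)<.04)&(u<-.28)&(u>-.36); print("bumper top u",np.percentile(u[m],[3,50,97]).round(4))
print(r.finish_job())
E
```

```text
t 15.125 bulb u -0.2451 n 198 travel 0.4536 top w 0.0056
t 15.175 uwz mm [-497.1   -3.8  189.3] rot to go [0.     0.     0.0001] F [-1.5  0.5 -0.1] q [ 0.95  0.88 -0.49  1.35  0.44  1.02  0.32]
bumper top u [-0.3258 -0.3191 -0.3144]
the job is handed in; nothing more can be done
None
```

The job is handed in, and by my last checks the run went as the task asked. No verdict is reported.

- **Release and catch:** I pressed the latch pedal and the trolley rolled off. The closed fingers met its bumper at an estimated 0.04 m/s of relative speed.
- **Standstill:** The trolley stood at about 0.372 m of travel for over 2.5 s, before the line at 0.400 m.
- **Easing down:** I let it down at about 0.04 m/s onto the end stop, then took the hand about 15 cm clear and raised it.

**Last checks**
- **Trolley:** It is at rest, with two readings 0.6 s apart agreeing within 1 mm. The bumper's top edge gives about 0.457 m of travel and the spindle's bulb about 0.454 m. They differ by 3 mm, but both are above the required 0.450 m.
- **Spindle:** It stands upright in its place on the deck.
- **Bystanders:** Tape, offcut and glue look unmoved in the last picture. I did not measure their positions again.
- **Hand:** It touches nothing; the tool force reads about zero.
- **Time:** The clock stood at about 15 s of the 48 s allowed.

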